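# Set the slice thickness on a bread-slicing guide

## Task

Set the bread-slicing guide for the next loaf: with a light fingertip, roll the ribbed thumbwheel so that the upright stop plate closes up towards the knife posts, until the plate's pointer is in line with the gauge mark on the ruler. Move the plate by rolling the wheel only - grip nothing, never touch the plate or the mark, and leave the garlic, the small mill and the lemon where they are - then take the hand away.

Things in the scene. Friction and masses are not known exactly. Their poses are not given: they have to be found in the camera images.
- guide: The slicing guide: a wooden board 170 mm (x) by 230 mm (y) by 16 mm, fixed to the worktop. Origin under its middle. Its y points along the board from the wheel end to the knife posts (the closing direction), x away from the robot across it, z up. The grey wheel housing and the wheel stand at y = -70 mm, the four knife posts at y = +75 mm, the ruler along the robot-side edge.
- wheel_top (a point): Highest point of the thumbwheel at rest, 86 mm above the worktop, 8 mm above its grey housing; fixed to the guide, does not turn; axes as the guide's. Dragging the wheel's top 3 mm towards +y moves the plate 1 mm towards +y, and back likewise. Fingertips can drag it from about 18 mm before to 18 mm past this point, then lift and return for the next stroke.
- thumbwheel: The black ribbed thumbwheel, 60 mm in diameter, 26 mm wide, axle level along the guide's x; origin at its centre, 30 mm below its top; turns, but does not give when pressed down. It needs only about 1.5 N at the rim and stays where it is left; a fingertip pressed on its top with 5 to 15 N rolls it without slipping.
- stop_plate: Upright aluminium stop plate, 88 mm (x) by 6 mm, its top 68 mm above the worktop; driven by the wheel along the guide's y from y = 0 (start, fully open) to y = +60 mm. Origin on the board's top, under the middle of the plate. Axes as the guide's.
- pointer_tip (a point): Tip of the plate's dark pointer, a 3 mm wide bar that sticks out of the plate's robot-side edge over the ruler; 22 mm above the worktop, level with the middle of the plate's thickness. Axes as the guide's. It is set when its y in the guide's frame equals that of mark_line.
- gauge_mark: Dark steel rider 14 mm wide clipped over the robot-side edge of the board at the ruler; fixed, placed anew each time, 18 to 52 mm on from the pointer's start. Origin on the board's top.
- mark_line (a point): Gauge mark: middle of the top of the rider's raised fin, 3 mm wide, 25 mm above the worktop, 8.5 mm nearer the robot side than the pointer's tip. Axes as the guide's.
- garlic_1: Loose garlic bulb, 56 mm, on the worktop beyond the wheel end of the guide, about 130 mm from the wheel; leave alone. Origin at its underside.
- mill_3: Loose small glass mill with a grey cap, 44 mm in diameter, 90 mm high, on the worktop behind the guide; leave alone. Origin at its underside.
- lemon_1: Loose lemon, 71x53x51 mm, on the chopping board at the right; leave alone. Origin at its underside.

How it is judged (in metres and radians):
On the way:
1. a fingertip is on the thumbwheel while the pointer comes within 8 mm of the gauge mark (contact force between the fingers and thumbwheel above 0.5 N and y of pointer_tip in the frame of mark_line between -0.008 and 0.008 m), for 0.05 s.
At the end, for the whole second after the job is handed in: The pointer is in line with the gauge mark to within 4 mm either way along the ruler, and the stop plate is at rest (y of pointer_tip in the frame of mark_line between -0.004 and 0.004 m and linear speed of stop_plate below 0.005 m/s); the robot touches nothing.
It fails at once if the stop plate is touched by the robot (contact force between any of the fingers, the arm and stop_plate above 0.5 N).
It fails at once if the gauge mark is touched by the robot (contact force between any of the fingers, the arm and gauge_mark above 0.5 N).
It fails at once if the garlic, the small mill or the lemon is moved by more than 20 mm, or lifted (distance of any of garlic_1, mill_3, lemon_1 from where it was at the start of the episode above 0.02 m).
It fails at once if the thumbwheel is pressed or squeezed hard (over 45 N) (contact force between the fingers and thumbwheel above 45 N).
It also fails if it takes over 61 s, if anything falls off the work surface, if the arm or the gripper's body presses on something with over 40 N, if the wrist force passes 120 N, or if a joint passes its speed limit or range.

## Robot

A 6-joint arm with a two-finger parallel gripper is mounted at the origin on a cart in front of the work surface, level with it; the furniture and walls round the work are solid. World frame = base frame: x ahead of the robot, y to its left, z up, the work surface at z = 0. Lengths are in mm, angles in rad, forces in N, time in s.
With the tool pointing down it reaches from about 275 to 825 mm from the base axis. Payload 5.2 kg.
Tool frame: the origin (TCP) lies at the very end of the fingers, on their centre line; the grasp point (between the pads) lies 19 mm behind it; z points along the fingers, y is the line along which they close (so a half turn about z gives the same grasp; the last joint's range is limited). The gripper opens to 93 mm and grips with 3 to 60 N. Pads are 15 mm wide; open, the fingers measure 128 mm over their backs; the gripper's body (75 mm by 188 mm) begins 65 mm behind the grasp point.
Start: joints at [-1.355, 0.259, 1.535, -0, 1.348, -0.203], TCP at [223.686, -502.463, 218.653] pointing down, gripper open.
Joint ranges: [-3.14, 3.14], [-0.91, 2.08], [0.19, 2.58], [-1.22, 4.36], [0.22, 2.71], [-3.12, 3.12]. Speed limits (rad/s): [2.57, 2.57, 3.14, 3.14, 3.14, 3.14].

## Interface

Orientations are given as [roll, pitch, yaw] about the fixed x, y, z axes, in that order (R = Rz(yaw) Ry(pitch) Rx(roll)).
In Python, from bench import robot gives the robot as it stands. The module is installed in compiled form; this text tells all that it offers. Calls block until the motion is done:
- robot.move_ptp(position, orientation): joint-space move of the TCP to a pose.
- robot.move_linear(position, ori=None, speed=150, f_stop=None): straight line of the TCP; ori=None keeps the orientation; speed is the mean speed in mm/s. With f_stop (N) it stops when the force on the tool has changed by that much, and returns True; else False.
- robot.move_j(angles): joint-space move.
- robot.move_gripper(opening): opening from 0.0 (shut) to 1.0 (fully open); the grip force is fixed at half the most; returns when the fingers have stopped.
- robot.sleep(seconds).
- robot.inverse_kinematics(position, orientation): joint angles nearest the present ones, or None.
- robot.get_image(name): name is "scene" or "top" or "wrist"; returns a dict with "img" (420x560x3 uint8, blue, green, red), "fovy" (degrees; the focal length in pixels is half the picture's height over the tangent of half this angle, whatever the lens; pixels are square), "cx", "cy" (the principal point, pixels), "eye" and "orientation" of the camera in the world. Camera axes: x right, y down, z forward; pixel columns grow to the right and rows downward; lengths in mm; the calibration is good to about 2 mm. A picture is of the moment at which its call begins. There is no depth.
A pose or a line that the arm cannot do raises robot.MotionError and nothing moves.
- robot.hand_in(): hands the job in; it is judged then, once.
Readings, each from a call of its own:
- robot.current_t(): time.
- robot.current_qpos(): joint angles.
- robot.current_joint_vel(): joint speeds.
- robot.current_joint_efforts(): joint torques, N m.
- robot.current_tcp_pos(): TCP position.
- robot.current_eef_rot(): TCP orientation.
- robot.current_contact_force(): force on the tool from outside, world axes, zero at the start.
- robot.current_ft_torque(): the same for the moment, N m.
- robot.current_gripper_width(): opening from 0.0 (shut) to 1.0 (fully open).
- robot.current_finger_force(): force on a finger pad.
Only numpy, scipy, OpenCV 4.12 (cv2) and the standard library are available. Lean on these libraries where they do the work, as an engineer would, in place of code of your own. Each camera call takes 0.05 s, during which the arm holds its last target. There are 200 camera calls.

## Working session

There is one attempt and no reset: what is moved stays moved. The work goes in short steps, each a Python script; the robot and the scene stay as the last script left them, time stands still between calls to the robot, and variables do not carry over. Pictures are saved under pics/ and viewed, at most 10 in all, crops included, and the job is handed in when it is done.

```bash
mkdir -p pics
cat > h.py <<'E'
import numpy as np,cv2
from bench import robot
from scipy.spatial.transform import Rotation as R
def cam(n,save=None):
    d=robot.get_image(n)
    if save: cv2.imwrite('pics/'+save,d['img'])
    return d
def rot(d):
    o=np.array(d['orientation'],float)
    return o if o.shape==(3,3) else R.from_euler('xyz',o).as_matrix()
def f(d): return d['img'].shape[0]/2/np.tan(np.radians(d['fovy'])/2)
def ray(d,u,v):
    r=rot(d)@np.array([(u-d['cx'])/f(d),(v-d['cy'])/f(d),1]); return np.array(d['eye']),r
def onz(d,u,v,z):
    e,r=ray(d,u,v); return e+r*(z-e[2])/r[2]
def proj(d,p):
    c=rot(d).T@(np.array(p)-np.array(d['eye'])); return c[:2]/c[2]*f(d)+[d['cx'],d['cy']]
E
python3 - <<'E'
from h import *
for n in ['scene','top']:
    d=cam(n,n+'.png'); print(n,d['fovy'],d['cx'],d['cy'],d['eye'],d['orientation'])
a=[cv2.imread('pics/%s.png'%n) for n in ['scene','top']]
print(robot.current_eef_rot(),robot.current_t())
E
```

```text
scene 47.53285919937482 281.7976526738723 207.01214913383686 [ 92.7772757  789.9008136  852.69534652] [-2.17970182  0.02004168 -2.65617182]
top 50.529805779561634 286.6888525518253 208.055642898546 [ 488.78477097 -160.7798054  1076.83550692] [-3.00432216 -0.0097752  -1.57749273]
[-3.14001508e+00 -3.42780966e-04  4.18822300e-01] 0.1
```

View pics/top.png

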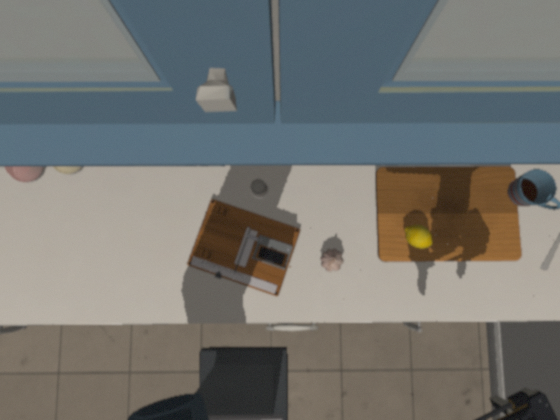

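View pics/scene.png

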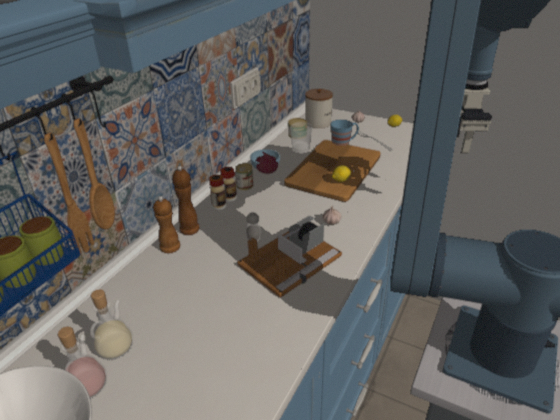

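The top view shows the guide around px (245,247), the black wheel at about (272,256), the knife posts at the left and the mark near (218,275). I'll enlarge both views next.

Run:
```python
from h import *
a=cv2.imread('pics/top.png')[190:302,180:305]; b=cv2.imread('pics/scene.png')[205:300,230:350]
a=cv2.resize(a,None,fx=5,fy=5,interpolation=cv2.INTER_CUBIC);b=cv2.resize(b,None,fx=6,fy=6,interpolation=cv2.INTER_CUBIC)
cv2.imwrite('pics/ta.png',cv2.convertScaleAbs(a,alpha=1.4));cv2.imwrite('pics/sb.png',cv2.convertScaleAbs(b,alpha=1.4))
```

```text
(no output)
```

View pics/ta.png

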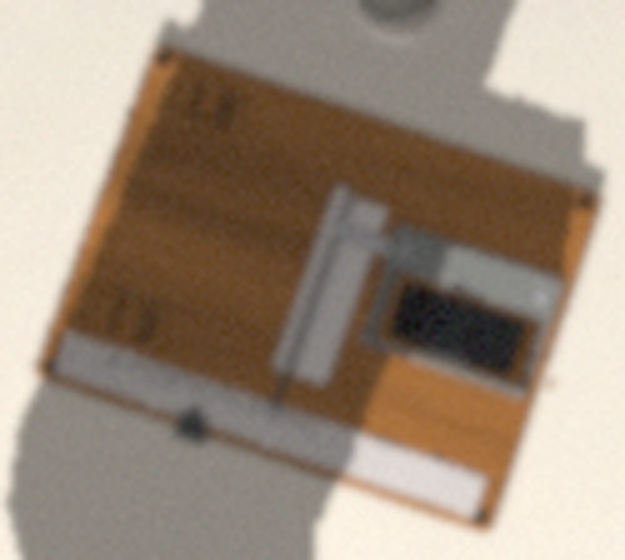

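View pics/sb.png

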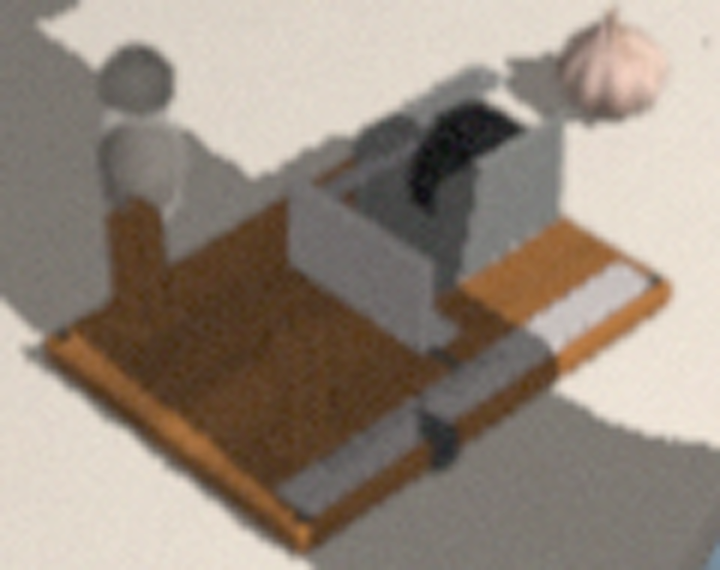

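Top crop: board corners are at crop (163,52), (600,203), (488,525) and (45,372), the wheel's centre is at (460,327), the pointer near (280,397) and the mark at about (192,424). The scene crop confirms the layout.

Run:
```python
from h import *
d=cam('top')
px=lambda u,v:((u+.5)/5-.5+180,(v+.5)/5-.5+190)
C=[onz(d,*px(*c),16)[:2] for c in [(163,52),(600,203),(488,525),(45,372)]]
P=np.array(C);print(P.round(1),[np.linalg.norm(P[i]-P[(i+1)%4]).round(1) for i in range(4)])
y=(P[0]-P[1])+(P[3]-P[2]);yaw=np.arctan2(-y[0],y[1]);c=P.mean(0)
Rg=np.array([[np.cos(yaw),-np.sin(yaw)],[np.sin(yaw),np.cos(yaw)]])
print('guide',c,yaw)
def g(u,v,z): return (Rg.T@(onz(d,*px(u,v),z)[:2]-c)).round(1)
print('wheel ctr',g(460,327,80),'corners',[g(u,v,78) for u,v in[(395,285),(530,322),(520,373),(390,338)]])
print('pointer',g(278,403,22),'mark',g(192,424,25),'platetop',g(342,190,68),g(278,365,68))
# refined by masks: dark pixels
im=d['img'].astype(int).max(2)
for (u0,u1,v0,v1,t,z) in [(258,284,244,268,26,80),(212,226,270,280,62,25)]:
    m=(im[v0:v1,u0:u1]<t);vv,uu=np.nonzero(m);print(m.sum(),uu.mean()+u0,vv.mean()+v0,(Rg.T@(onz(d,uu.mean()+u0,vv.mean()+v0,z)[:2]-c)).round(1))
w=c+Rg@[0,-70];print('wheeltop if x=0',w,np.hypot(*w))
s=cam('scene')
for p in [(0,-70,86),(-20,-70,86),(20,-70,86),(0,0,68)]:
    print(p,(proj(s,[*(c+Rg@p[:2]),p[2]])-[230,205])*6)
print('cab edge', onz(d,280,163,600)[:2])
```

```text
[[ 655.8    7.2]
 [ 581.6 -202.6]
 [ 430.7 -148.5]
 [ 503.2   60.3]] [np.float64(222.5), np.float64(160.4), np.float64(221.1), np.float64(161.6)]
guide [542.82223548 -70.91512505] -0.33700496426936694
wheel ctr [  1.3 -69.7] corners [array([  9.6, -36. ]), array([ 13.6, -98.5]), array([  -9.2, -101.6]), array([-13.4, -41.7])]
pointer [-58.6   1.3] mark [-80.6  35.6] platetop [42.7  1.8] [-41.    2.5]
72 267.5416666666667 254.06944444444446 [  0.3 -60.5]
27 217.8148148148148 274.74074074074076 [-81.5  35.8]
wheeltop if x=0 [ 519.67589431 -136.97757195] 537.4252416289523
(0, -70, 86) [468.57164588 113.26289154]
(-20, -70, 86) [500.9569469  132.74647078]
(20, -70, 86) [436.79977492  94.14836286]
(0, 0, 68) [355.14804427 213.99408075]
cab edge [ 604.56016362 -158.87807298]
```

```bash
cat >> h.py <<'E'
C=np.array([542.8,-70.9]);YAW=-0.337
Rg=np.array([[np.cos(YAW),-np.sin(YAW)],[np.sin(YAW),np.cos(YAW)]])
def G(x,y,z): return [*(C+Rg@[x,y]),z]
def F(): return np.round(robot.current_contact_force(),1)
def toG(p): return Rg.T@(np.array(p[:2])-C)
E
python3 - <<'E'
from h import *
robot.move_gripper(0.0)
for yaw in (1.234,-1.908):
    q=robot.inverse_kinematics(G(.7,-80,120),[np.pi,0,yaw]); print(yaw,None if q is None else np.round(q,2))
yaw=min((1.234,-1.908),key=lambda y:abs(robot.inverse_kinematics(G(.7,-80,120),[np.pi,0,y])[5]))
robot.move_ptp(G(.7,-80,120),[np.pi,0,yaw])
print(robot.current_t(),F(),robot.current_tcp_pos())
robot.move_linear(G(.7,-80,94),speed=60)
F0=F()
print(robot.move_linear(G(.7,-80,82),speed=8,f_stop=5),robot.current_tcp_pos(),F()-F0)
robot.sleep(.2);print(F()-F0,robot.current_t())
z=robot.current_tcp_pos()[2]
for y in (-75,-70,-65,-60):
    robot.move_linear(G(.7,y,z),speed=20); print(y,F()-F0,robot.current_tcp_pos()[2],robot.current_t())
cam('wrist','w1.png')
E
```

```text
1.234 [-0.48  0.32  1.7  -0.    1.12 -0.15]
-1.908 [-0.48  0.32  1.7  -0.    1.12  2.99]
3.375 [-0.6 -0.5  0. ] [ 517.08709879 -147.68456397  120.26595782]
True [ 516.95112056 -146.79755978   85.07325391] [-0.7 -1.   4.2]
[-0.5 -0.4  5.7] 5.225
-75 [-2.5 -1.   7.8] 85.80361833765811 5.625
-70 [-1.6  0.9  7.8] 85.84739154376798 6.025
-65 [-1.   0.2  8.4] 85.92506359745863 6.425
-60 [-1.   1.1  5.8] 85.6485158774497 6.825
```

View pics/w1.png

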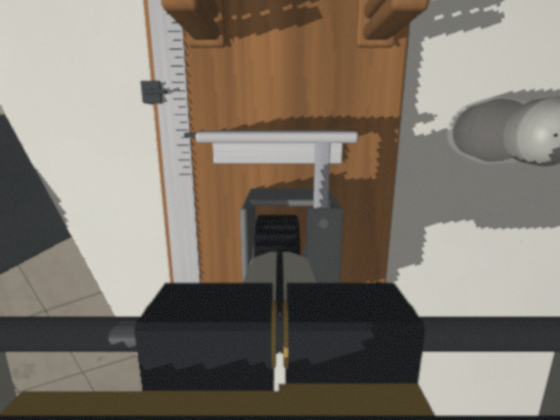

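The wrist view shows both targets: pointer tip at about (187,135) and mark at about (152,91) with its fin line to (178,91). Forces during the drag were 6–8 N, so the stroke works. I'll measure the gap and do more strokes.

```bash
cat >> h.py <<'E'
def gap(name):
    d=cam('wrist',name); hsv=d['img'].astype(int).max(2)
    m=(hsv[60:125,135:182]<75).astype(np.uint8)
    n,l,st,ce=cv2.connectedComponentsWithStats(m); i=1+st[1:,4].argmax()
    u,v=ce[i]+[135,60]; M=toG(onz(d,u,v,25))
    return d,(u,v),st[i],M
ORI=[np.pi,0,1.234]
def stroke(y0,y1):
    robot.move_linear(G(.7,y0,94),ORI,speed=80); robot.sleep(.1); F0=F()
    hit=robot.move_linear(G(.7,y0,82),speed=10,f_stop=5); z=robot.current_tcp_pos()[2]+.5
    fs=[]
    for y in np.linspace(y0,y1,5)[1:]:
        robot.move_linear(G(.7,y,z),speed=25); fs.append((F()-F0)[2].round(1))
    p=toG(robot.current_tcp_pos())
    robot.move_linear(G(.7,y1,94),speed=60)
    print(hit,z.round(2),fs,p.round(1),round(robot.current_t(),1))
E
python3 - <<'E'
from h import *
d,c,st,M=gap('w2.png');print(c,st,M,'ptr0',toG(onz(d,187,135,22)))
robot.move_linear(G(.7,-60,94),speed=60)
for i in range(2): stroke(-80,-60)
d,c,st,M=gap('w3.png');print(c,st,M)
E
```

```text
(np.float64(154.43720930232558), np.float64(91.23255813953489)) [  8  22  24  20 215] [-78.7810076   33.75765515] ptr0 [-60.84844596   6.60064393]
True 86.31 [np.float64(2.3), np.float64(0.7), np.float64(0.8), np.float64(0.2)] [  0.6 -59.8] 10.2
True 85.62 [np.float64(4.8), np.float64(5.5), np.float64(5.8), np.float64(4.7)] [  0.8 -59.6] 13.3
(np.float64(158.41106719367588), np.float64(93.05533596837944)) [ 14  24  22  20 253] [-79.35600331  33.23176567]
```

View pics/w3.png

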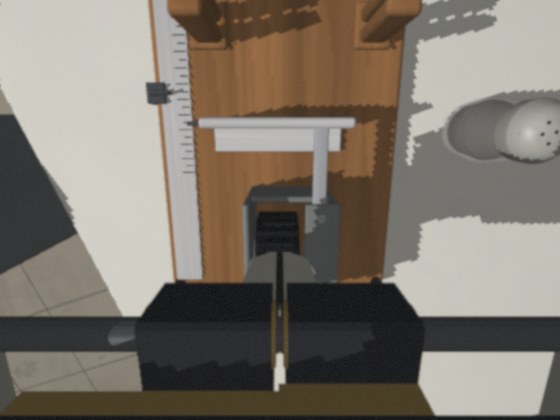

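Pointer is now at about (191,123), mark at (157,93). The first of these strokes partly slipped because z was slightly high, so I'll lower it and continue.

```bash
sed -i 's/\[2\]+.5/[2]-.2/' h.py
python3 - <<'E'
from h import *
d,c,st,M=gap('w4.png');print('ptr',toG(onz(d,191,123,22)),M)
for i in range(2): stroke(-81,-57)
d,c,st,M=gap('w5.png');print(c,st,M)
im=d['img'][60:160,120:240];cv2.imwrite('pics/w5c.png',cv2.resize(im,None,fx=6,fy=6,interpolation=cv2.INTER_CUBIC))
E
```

```text
ptr [-60.07163292  14.1775685 ] [-79.30642034  33.66862061]
True 85.45 [np.float64(5.8), np.float64(7.2), np.float64(5.6), np.float64(5.0)] [  0.9 -56.8] 16.6
True 85.46 [np.float64(5.4), np.float64(7.3), np.float64(7.2), np.float64(5.1)] [  0.9 -56.8] 19.8
(np.float64(158.0344827586207), np.float64(96.84482758620689)) [ 13  28  23  20 290] [-79.59464986  33.70340082]
```

View pics/w5c.png

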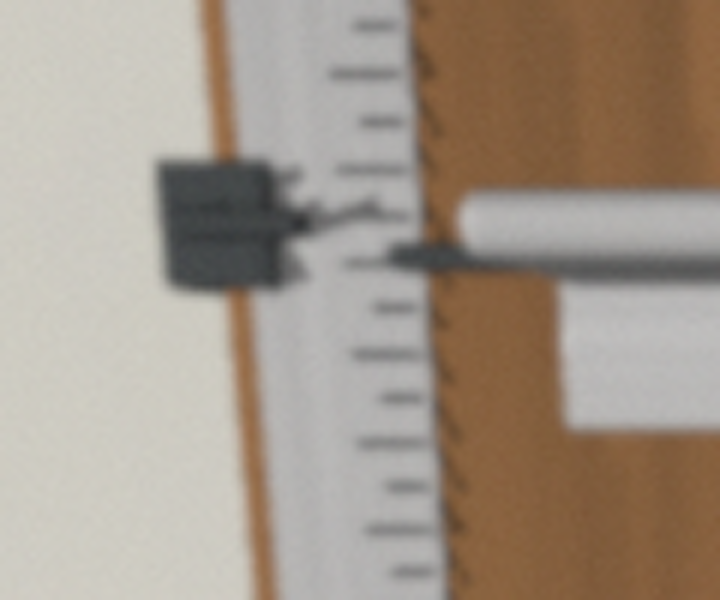

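Crop: the fin runs between rows 205 and 238 (centre about (230,221)), and the pointer tip is at about (400,252).

Run:
```python
from h import *
d=cam('wrist')
q=lambda u,v:((u+.5)/6-.5+120,(v+.5)/6-.5+60)
m=toG(onz(d,*q(225,221),25));p=toG(onz(d,*q(400,252),22));g=m[1]-p[1];print(m,p,g)
assert 1<g<9 
s=min(3*g,24)
stroke(-69-s/2,-69+s/2)
d,c,st,M=gap('w6.png')
im=d['img'][60:160,120:240];cv2.imwrite('pics/w6c.png',cv2.resize(im,None,fx=6,fy=6,interpolation=cv2.INTER_CUBIC))
```

```text
[-80.40461726  33.99014945] [-62.09796156  30.93266615] 3.057483297217285
True 85.71 [np.float64(5.7), np.float64(6.2), np.float64(5.7), np.float64(6.6)] [  1.  -64.4] 22.5
```

View pics/w6c.png

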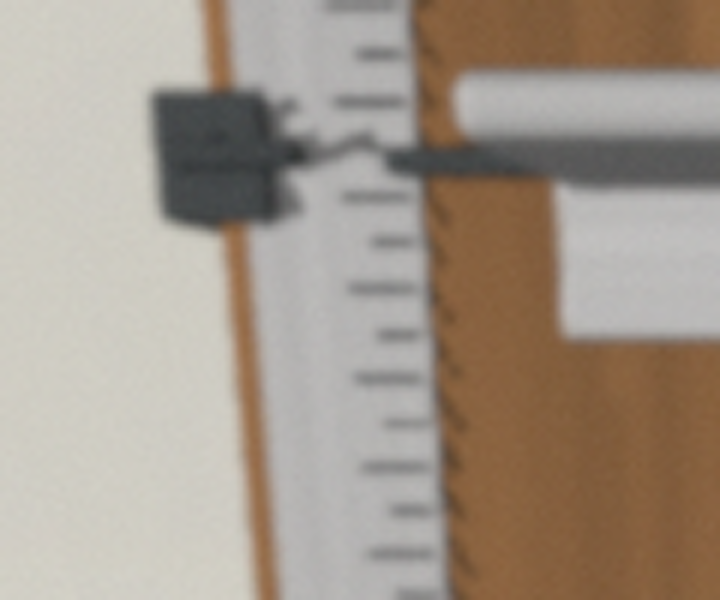

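The pointer (row about 160) is nearly level with the fin (centre about row 150). I'll compute the remainder, retreat, and cross-check from the top view.

Run:
```python
from h import *
d=cam('wrist')
q=lambda u,v:((u+.5)/6-.5+120,(v+.5)/6-.5+60)
print(toG(onz(d,*q(225,150),25)),toG(onz(d,*q(400,160),22)))
robot.move_linear(G(.7,-64,200),speed=120)
robot.move_ptp([350,-400,250],ORI)
d=cam('top','t2.png')
a=d['img'][250:290,200:250];cv2.imwrite('pics/t2c.png',cv2.convertScaleAbs(cv2.resize(a,None,fx=12,fy=12,interpolation=cv2.INTER_CUBIC),alpha=1.5))
print(robot.current_t())
```

```text
[-79.86806116  34.08541204] [-61.56015284  33.36853928]
24.9
```

View pics/t2c.png

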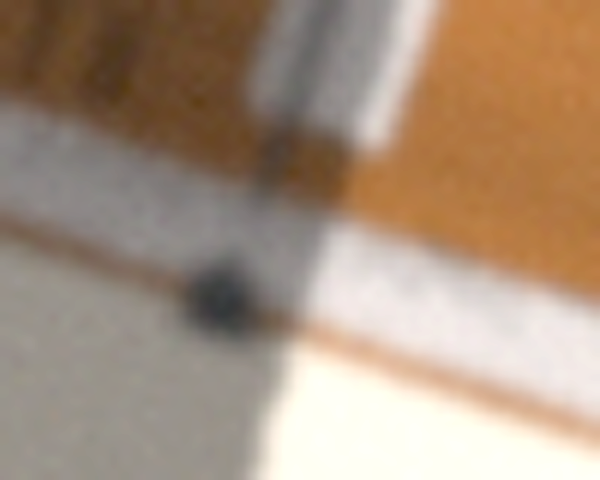

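The top view agrees: pointer tip at (265,185) and mark at (220,300) line up to about 1 mm along the guide's x direction. That is well inside the 4 mm tolerance, and the hand is clear.

```bash
python3 -c "
from h import *
print(robot.hand_in())"
```

```text
the job is handed in; nothing more can be done
None
```

I rolled the stop plate up to the gauge mark using only the thumbwheel and handed the job in with the hand clear at about 25 s; the pointer measured about 1 mm short of the mark (limit 4 mm), but no verdict came back.

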